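# Scan a weld with a sprung probe and hold it on the test spot

### The job

Take the orange weld probe out of its holder and set its sprung tip gently on the green mark on the weld seam, square to the sloping plate; then, keeping it square and the tip pressed lightly on the seam, trace slowly (about 2 or 3 cm a second) along the weld to the yellow spot. Finish holding the probe there, still in the gripper and still, square to the plate with its tip on the red centre of the yellow spot and the plunger pushed about half in. Whenever the probe touches the plate move slowly, never force it past the end of its spring and stay on the seam; leave everything else on the bench alone.

Things in the scene. Friction and masses are not known exactly. Their poses are not given: they have to be found in the camera images.
- probe: Loose weld probe, about 170 g, upright in the holder. Origin on its axis at the underside of its aluminium collar (34 mm across, 6 mm thick); z points up, away from the tip. Above the collar: orange 24 x 24 mm square grip, faces across x and y, 6 to 66 mm above the origin; black cap to 72 mm. Below: barrel 16 mm across, 20 mm long, in the holder's hole, then the sprung plunger with brass ball tip.
- plunger (a joint): Travel of the probe's spring-loaded tip into the barrel: 0 = fully out, 0.010 m = fully in. It resists with about 0.6 N plus 0.6 N per mm, so half in (5 mm) is about 3.6 N.
- tip (a point): The end of the probe's brass ball tip (ball 8 mm in diameter), 36 mm below the probe's origin on its axis when the plunger is fully out; it moves with the plunger.
- holder: Fixed grey block 80 x 80 x 50 mm with a 19 mm through hole down its middle, in which the probe stands, collar resting on the top face (50 mm above the origin). Origin at the centre of its underside.
- stand: Fixed blue sloped stand, base 150 x 200 mm, that carries the welded plates. Origin at the centre of its underside, on the worktop; its z is vertical, its y parallel to the seam.
- weld_plate: Two steel plates joined by a weld, fixed on the stand, together 132 x 220 x 10 mm, sloping 20 degrees down to the stand's -x side, roughly toward the robot. Origin: middle of the seam, top surface, 75 mm above the worktop; z square out of the plate, y along the seam (level), x up the slope. Weld: flush dark bead 8 mm wide at x = 0, full length. Bolt heads 6 mm high at x +-54, y +-98 mm.
- start_mark: Painted flat disc 18 mm in diameter on the seam, green with a white centre: where the scan begins. Origin at its centre on the plate's surface. Its own z is vertical (not tilted with the plate). It may be at either end of the seam; 80 to 120 mm from the test spot.
- test_spot: Painted flat disc 18 mm in diameter on the seam, yellow with a red centre: where the probe is to be held. Origin at its centre on the plate's surface. Its own z is vertical (not tilted with the plate).
- vee_block: Bystander: loose ground steel vee block, 55 x 60 x 45 mm. Origin at the centre of its underside. Leave it where it is.
- nut_1: Bystander: loose steel hex nut, 30 x 34 x 16 mm. Origin at the centre of its underside. Leave it where it is.
- scriber: Bystander: loose grey steel scriber, 10 x 119 x 10 mm. Origin at the centre of its underside. Leave it where it is.
- spool_1: Bystander: loose dark turned sleeve standing upright, 41 mm in diameter, 77 mm high. Origin at the centre of its underside. Leave it where it is.
- marker: Bystander: loose paint marker, white with a red end, 17 x 136 x 17 mm. Origin at the centre of its underside. Leave it where it is.

How it is judged:
On the way, in this order (a step that is already met when the one before it is completed fails the run):
1. the probe's tip is pressed lightly on the green start mark, square to the plate (distance between tip and start_mark below 0.007 m and value of joint plunger above 0.001 m and x of tip in the frame of weld_plate between -0.006 and 0.006 m and angle between the z axis of probe and the z axis of weld_plate, either way round below 0.2 rad and contact force between probe and stand above 0.3 N), for 0.1 s.
2. the tip, still on the seam, passes 25 mm from the start mark (distance between tip and start_mark between 0.02 and 0.03 m and value of joint plunger above 0.001 m and x of tip in the frame of weld_plate between -0.006 and 0.006 m and angle between the z axis of probe and the z axis of weld_plate, either way round below 0.2 rad and contact force between probe and stand above 0.3 N), for 0.05 s.
3. the tip, still on the seam, passes 50 mm from the start mark (distance between tip and start_mark between 0.045 and 0.055 m and value of joint plunger above 0.001 m and x of tip in the frame of weld_plate between -0.006 and 0.006 m and angle between the z axis of probe and the z axis of weld_plate, either way round below 0.2 rad and contact force between probe and stand above 0.3 N), for 0.05 s.
4. the tip, still on the seam, passes 70 mm from the start mark (distance between tip and start_mark between 0.064 and 0.072 m and value of joint plunger above 0.001 m and x of tip in the frame of weld_plate between -0.006 and 0.006 m and angle between the z axis of probe and the z axis of weld_plate, either way round below 0.2 rad and contact force between probe and stand above 0.3 N), for 0.05 s.
At the end, for the whole second after the job is handed in: The gripper holds the probe still (under 1 cm/s) with its tip within 6 mm of the yellow spot's centre, its axis within 0.12 rad (7 degrees) of square to the plate, the plunger pushed in 2 to 8 mm and the contact force on the plate under 9 N (distance between tip and test_spot below 0.006 m and angle between the z axis of probe and the z axis of weld_plate, either way round below 0.12 rad and value of joint plunger between 0.002 and 0.008 m and contact force between probe and stand between 0.3 and 9 N and contact force between the fingers and probe above 1 N and linear speed of probe below 0.01 m/s and contact force between probe and holder below 0.1 N); the arm keeps its last pose, push and grip.
It fails at once if the probe is moved faster than 8 cm/s while it touches the plate (contact force between probe and stand above 0.3 N and linear speed of probe above 0.08 m/s).
It fails at once if the probe is pressed on the plate with more than 15 N (forced past the end of its spring) (contact force between probe and stand above 15 N).
It fails at once if the probe touches the plate with its tip more than 12 mm to the side of the seam (contact force between probe and stand above 0.3 N and (x of tip in the frame of weld_plate above 0.012 m or x of tip in the frame of weld_plate below -0.012 m)).
It fails at once if a bystander is moved by more than 20 mm (distance of any of vee_block, nut_1, scriber, spool_1, marker from where it was at the start of the episode above 0.02 m).
It also fails if it takes over 48 s, if anything falls off the work surface, if the arm or the gripper's body presses on something with over 40 N, if the wrist force passes 120 N, or if a joint passes its speed limit or range.

### The arm

A 6-joint arm with a two-finger parallel gripper is mounted at the origin on a cart in front of the work surface, level with it; the furniture and walls round the work are solid. World frame = base frame: x ahead of the robot, y to its left, z up, the work surface at z = 0. Lengths are in m, angles in rad, forces in N, time in s.
With the tool pointing down it reaches from about 0.35 to 0.975 m from the base axis. Payload 17.4 kg.
Tool frame: the origin (TCP) lies midway between the tips of the shut fingers; the grasp point (between the pads) lies 19 mm behind it; z points along the fingers, y is the line along which they close (so a half turn about z gives the same grasp; the last joint's range is limited). The gripper opens to 85 mm and grips with 20 to 120 N. Pads are 22 mm wide; open, the fingers measure 114 mm over their backs; the gripper's body (76 mm by 85 mm) begins 54 mm behind the grasp point. The pads swing forward as they close: fully open they stand 13 mm farther back than shut.
Start: joints at [-1.285, 0.116, 1.442, -0, 1.584, -0.038], TCP at [0.215, -0.64, 0.231] pointing down, gripper open.
Joint ranges: [-2.83, 2.83], [-0.83, 2.19], [0.07, 2.5], [-1.14, 4.28], [0.01, 3], [-2.97, 2.97]. Speed limits (rad/s): [1.89, 1.89, 2.22, 3.14, 3.14, 3.14].

### API

Orientations are given as a unit quaternion [w, x, y, z].
In Python, from plant import manip gives the robot as it stands.
- The arm moves only by the tool handwheel, called after ">>>" as name(argument=value, ...), one argument or row to a line, values as JSON. Schema: {"type":"object","properties":{"deltas":{"type":"array","items":{"type":"array","prefixItems":[{"type":"array","items":{"type":"number"},"minItems":3,"maxItems":3},{"type":"number"},{"type":"number"}],"minItems":3,"maxItems":3},"minItems":1,"maxItems":8},"grip_force":{"type":"number"},"only":{"type":"string"},"quiet":{"type":"boolean"},"lines":{"type":"string"}},"required":["deltas"],"additionalProperties":false}. deltas is a list of rows, 1 to 8 of them, each written [[dx, dy, dz], turn, opening]: dx, dy, dz in units of 20 mm, then a turn about the tool's z in units of 0.1 rad, then the finger opening in m; each row is the pose to reach, as a shift and turn from the pose commanded when the call began, along the tool's axes at that moment; what a row does not reach only later rows make up. A row lasts 1/8 s, in which the tool goes at most 0.0625 m and 0.188 rad, less where a joint would pass 70% of its speed; a pose out of reach is approached as far as the arm can. The fingers move at their own pace and stop on an object; grip_force is the grip in N (left out, the last holds). Time passes only in rows, so rows that do not move let the fingers close. The tool returns the time, the measured TCP pose, the force, the opening and the grip force at its end. only (a regular expression) keeps the lines of the reply that match it, lines (a string "A,B") keeps lines A to B, and quiet returns only ok. Input that does not fit is refused with a message, and nothing moves.
- manip.get_obs(): the state, without advancing time (a new reading comes with each control period).
- manip.camera(name): name is "scene" or "top"; returns the picture (480x640x3 uint8, red, green, blue); there is no depth.
- manip.camera_model(name): a dict with "fx", "fy", "cx", "cy" (pixels), "rvec" (rotation vector, rad) and "tvec" (3), from world to camera coordinates, as OpenCV has them. Camera axes: x right, y down, z forward; pixel columns grow to the right and rows downward; lengths in m; the calibration is good to about 2 mm. A picture is of the moment at which its call begins. camera_model takes no time and is no camera call.
- manip.hand_in(): hands the job in; it is judged then, once.
The state is a dict: "time_s": time; "joint_pos": joint angles; "joint_velocities": joint speeds; "effort": joint torques, N m; "tcp_pos": TCP position; "orientation": TCP orientation; "ft_force": force on the tool from outside, world axes, zero at the start; "torque": the same for the moment, N m; "finger_gap": finger opening in m; "gripper_force": force on a finger pad.
Only numpy, scipy, OpenCV 4.12 (cv2) and the standard library are available. Lean on these libraries where they do the work, as an engineer would, in place of code of your own. Each camera call takes 0.05 s, during which the arm holds its last target. There are 200 camera calls.

## Working session

There is one attempt and no reset: what is moved stays moved. The work goes in short steps, Python scripts to look and compute and a tool call to move; the robot and the scene stay as the last step left them, time stands still between calls to the robot, and variables do not carry over. Pictures are saved under pics/ and viewed, at most 10 in all, crops included, and the job is handed in when it is done.

```bash
mkdir -p pics; ls; python3 - <<'E'
from plant import manip
import cv2
for n in("scene","top"):
    im=manip.camera(n); cv2.imwrite(f"pics/{n}0.png",im[:,:,::-1]); print(n,manip.camera_model(n))
print(manip.get_obs())
E
```

```text
pics
scene {'fx': 585.1669484102742, 'fy': 585.1669484102742, 'cx': 312.0213733662602, 'cy': 231.62062444276376, 'rvec': array([ 1.12497892, -2.4751956 ,  0.92123505]), 'tvec': array([0.31810211, 0.34706741, 1.1504788 ])}
top {'fx': 508.6515374453856, 'fy': 508.6515374453856, 'cx': 322.21687743492305, 'cy': 230.6341873654285, 'rvec': array([ 2.16934591, -2.12964836,  0.15471868]), 'tvec': array([-0.02148179,  0.49729365,  1.28288412])}
{'time_s': 0.1, 'joint_pos': array([-1.28477656e+00,  1.16444689e-01,  1.44218486e+00, -3.69779060e-05,
        1.58400816e+00, -3.78068827e-02]), 'joint_velocities': array([-0.00020351, -0.00026972, -0.00077815,  0.00147455, -0.00124617,
       -0.00065699]), 'effort': array([ 2.04533018e-03, -7.33664131e+01, -6.33787823e+01,  9.61251976e-05,
        5.32473103e-03, -3.33016260e-05]), 'tcp_pos': array([ 0.21471226, -0.63976312,  0.23063995]), 'orientation': array([-5.16219013e-04,  9.86920552e-01,  1.61206544e-01, -8.30278269e-05]), 'ft_force': array([-0.38182809,  0.07380005, -0.33268084]), 'torque': array([ 0.01536574, -0.01265589,  0.02850954]), 'gripper_force': 0.0, 'finger_gap': 0.0852749873401393}
```

View pics/scene0.png

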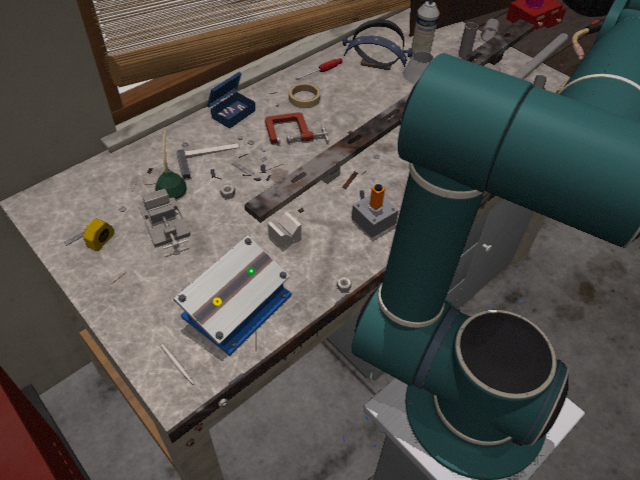

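View pics/top0.png

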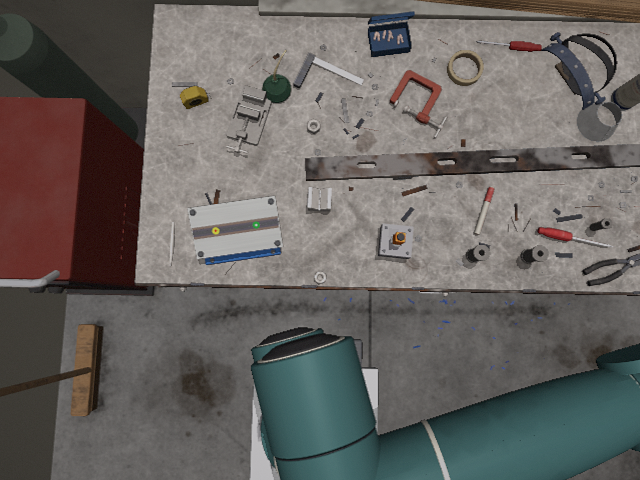

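The scene shows the probe at about (377,196), the plate with green at (251,271) and yellow at (217,301). In the top view the probe is at (400,238), green at (256,225) and yellow at (216,230). Next I'll triangulate these by colour.

```bash
cat > h.py <<'E'
from plant import manip
import cv2, numpy as np
M={n:manip.camera_model(n) for n in("scene","top")}
def K(m): return np.array([[m["fx"],0,m["cx"]],[0,m["fy"],m["cy"]],[0,0,1]])
def P(n):
    m=M[n]; return K(m)@np.c_[cv2.Rodrigues(m["rvec"])[0],m["tvec"]]
def tri(a,b):
    X=cv2.triangulatePoints(P("scene"),P("top"),np.array(a,float).reshape(2,1),np.array(b,float).reshape(2,1)); return X[:3,0]/X[3,0]
def ray(n,uv,z):
    m=M[n]; R=cv2.Rodrigues(m["rvec"])[0]; c=-R.T@m["tvec"]
    d=R.T@np.linalg.inv(K(m))@np.array([*uv,1.]); return c+d*(z-c[2])/d[2]
def proj(n,X):
    p=P(n)@np.r_[X,1]; return p[:2]/p[2]
def mask(im,lo,hi,box=None):
    h=cv2.cvtColor(im,cv2.COLOR_RGB2HSV); k=cv2.inRange(h,np.array(lo),np.array(hi))
    if box:
        z=np.zeros_like(k); x0,y0,x1,y1=box; z[y0:y1,x0:x1]=k[y0:y1,x0:x1]; k=z
    return k
def cen(k):
    y,x=np.nonzero(k); return np.array([x.mean(),y.mean()]),len(x)
E
python3 - <<'E'
from h import *
s=manip.camera("scene");t=manip.camera("top")
B={"scene":(170,230,300,350),"top":(185,190,290,270)}
for c,lo,hi in(("green",(45,120,60),(75,255,255)),("yellow",(22,140,100),(35,255,255))):
    a,na=cen(mask(s,lo,hi,B["scene"]));b,nb=cen(mask(t,lo,hi,B["top"]));X=tri(a,b)
    print(c,a,na,b,nb,X,proj("scene",X)-a,proj("top",X)-b)
lo,hi=(5,150,80),(20,255,255)
for n,im,bx in(("scene",s,(350,170,400,240)),("top",t,(375,215,420,265))):
    k=mask(im,lo,hi,bx);print(n,cen(k),cv2.boundingRect(k))
a=cv2.resize(s[175:245,345:405],None,fx=6,fy=6,interpolation=cv2.INTER_CUBIC)
b=cv2.resize(t[215:265,370:420],(420,420),interpolation=cv2.INTER_CUBIC)
cv2.imwrite("pics/c1.png",np.hstack([a,b])[:,:,::-1])
E
```

```text
green [250.54347826 270.47826087] 46 [255.9 224.5] 30 [0.50557045 0.15583274 0.07405983] [0.45729836 0.10597701] [-0.34330541 -0.40995055]
yellow [216.98245614 301.1754386 ] 57 [215.21875 230.15625] 32 [0.48878948 0.25704981 0.07366752] [0.22487487 0.0563958 ] [-0.16443589 -0.19277744]
scene (array([376.42592593, 197.73611111]), 216) (370, 187, 15, 22)
top (array([398.75510204, 238.28571429]), 49) (395, 232, 10, 13)
```

View pics/c1.png

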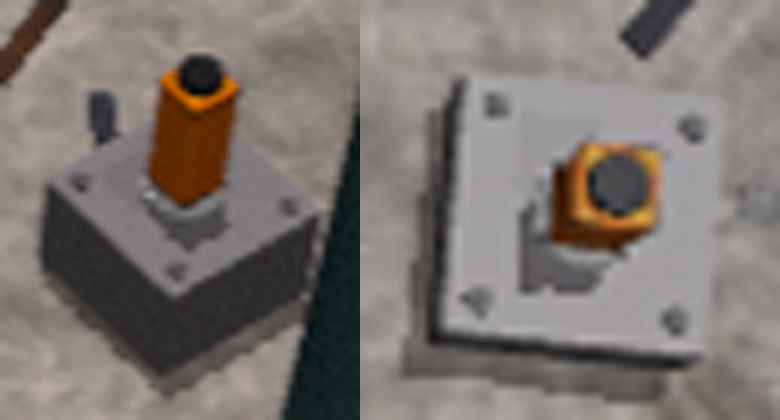

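The crop shows the cap's centre at scene (378.3,187.0) and top (400.7,236.9). The grip is aligned with the holder, whose top corners in the crop are (462,80), (722,100), (700,352) and (445,332).

```bash
python3 - <<'E'
from h import *
X=tri((378.3,187.0),(400.7,236.9)); print("cap",X,proj("scene",X),proj("top",X))
c=lambda u,v:(370+(u-360)/8.4,215+v/8.4)
Q=[ray("top",c(*p),.05)for p in((462,80),(722,100),(700,352),(445,332))]
for i in range(4):
    d=Q[(i+1)%4]-Q[i];print(np.linalg.norm(d),np.degrees(np.arctan2(d[1],d[0])))
print("holder c",np.mean(Q,0))
# holder top corners in the scene view: left, right, front -> height by triangulation
cs=lambda u,v:(345+u/6,175+v/6)
for a,b in(((45,182),(462,80)),((318,213),(700,352)),((172,298),(445,332))):print("holder corner 3D",tri(cs(*a),c(*b)))
g=np.array([.50557,.15583]);y=np.array([.48879,.25705]);d=y-g;print("seam",np.linalg.norm(d),np.degrees(np.arctan2(d[1],d[0])))
from scipy.spatial.transform import Rotation as R
o=manip.get_obs();q=o["orientation"];print(R.from_quat(np.r_[q[1:],q[0]]).as_matrix().round(4))
E
```

```text
cap [ 0.47495525 -0.20164427  0.11934844] [378.72440593 187.06573942] [400.36596098 236.46107706]
0.07960493770438429 -93.37639187128477
0.07767462826669017 174.67863838759826
0.0774308499164826 86.56047673322736
0.0775459384938004 -3.717830739443109
holder c [ 0.47319944 -0.20248403  0.05      ]
holder corner 3D [ 0.51613918 -0.1647295   0.048278  ]
holder corner 3D [ 0.43336939 -0.23811711  0.04625067]
holder corner 3D [ 0.43863459 -0.15989568  0.04738308]
seam 0.10260144638356714 99.41274727898208
[[ 9.480e-01  3.181e-01 -2.000e-04]
 [ 3.181e-01 -9.480e-01  6.000e-04]
 [ 0.000e+00 -7.000e-04 -1.000e+00]]
```

Careful with the scale: shifts go in units of 20 mm and turns go in units of 0.1 rad. That gives: 0.385 m is 19.25, -0.332 m is -16.6, 0.393 rad is 3.93.

>>> handwheel(
  deltas=[
    [[19.25, -16.6, 0], 3.93, 0.085],
    [[19.25, -16.6, 0], 3.93, 0.085],
    [[19.25, -16.6, 0], 3.93, 0.085],
    [[19.25, -16.6, 0], 3.93, 0.085],
    [[19.25, -16.6, 0], 3.93, 0.085],
    [[19.25, -16.6, 0], 3.93, 0.085],
    [[19.25, -16.6, 0], 3.93, 0.085],
    [[19.25, -16.6, 0], 3.93, 0.085],
  ],
  grip_force=20,
)

```text
time_s: 1.2
tcp_pos: [0.4704, -0.208, 0.2315]
orientation: [0.0, 0.999, -0.035, 0.0]
ft_force: [0.8, -0.5, 0.5]
finger_gap: 0.0848
gripper_force: 0.0
```

>>> handwheel(
  deltas=[
    [[0.175, -0.35, 1], 0, 0.085],
    [[0.175, -0.35, 4], 0, 0.085],
    [[0.175, -0.35, 6.5], 0, 0.085],
    [[0.175, -0.35, 7.95], 0, 0.085],
    [[0.175, -0.35, 7.95], 0, 0.085],
  ],
  grip_force=20,
)

```text
time_s: 1.82
tcp_pos: [0.4722, -0.2031, 0.0698]
orientation: [-0.001, 0.999, -0.035, -0.002]
ft_force: [-0.9, 0.8, 0.4]
finger_gap: 0.0848
gripper_force: 0.0
```

>>> handwheel(
  deltas=[
    [[0, 0, 0], 0, 0.05],
    [[0, 0, 0], 0, 0.02],
    [[0, 0, 0], 0, 0.01],
    [[0, 0, 0], 0, 0.01],
    [[0, 0, 0], 0, 0.01],
    [[0, 0, 0], 0, 0.01],
  ],
  grip_force=20,
)

```text
time_s: 2.58
tcp_pos: [0.4742, -0.2024, 0.0728]
orientation: [-0.001, 0.999, -0.034, 0.0]
ft_force: [0.8, 8.2, 3.7]
finger_gap: 0.024
gripper_force: 19.2
```

>>> handwheel(
  deltas=[
    [[0, 0, -0.35], 0, 0.01],
    [[0, 0, -0.65], 0, 0.01],
    [[0, 0, -0.65], 0, 0.01],
  ],
  grip_force=20,
)

```text
time_s: 2.95
tcp_pos: [0.474, -0.2027, 0.0859]
orientation: [-0.0, 0.999, -0.035, 0.0]
ft_force: [0.8, 6.4, 1.4]
finger_gap: 0.024
gripper_force: 21.0
```

>>> handwheel(
  deltas=[
    [[-0.2, 0, 0], 0, 0.01],
    [[-0.4, 0, 0], 0, 0.01],
    [[-0.6, 0, 0], 0, 0.01],
    [[-0.8, 0, 0], 0, 0.01],
    [[-1, 0, 0], 0, 0.01],
    [[-1.1, 0, 0], 0, 0.01],
    [[-1.1, 0, 0], 0, 0.01],
  ],
  grip_force=20,
)

```text
time_s: 3.82
tcp_pos: [0.4522, -0.201, 0.0854]
orientation: [-0.001, 0.999, -0.034, 0.001]
ft_force: [4.4, 6.8, -3.6]
finger_gap: 0.0237
gripper_force: 19.9
```

```bash
python3 - <<'E'
from h import *
s=manip.camera("scene");t=manip.camera("top")
a=cv2.resize(s[130:245,320:420],None,fx=4,fy=4,interpolation=cv2.INTER_CUBIC)
b=cv2.resize(t[200:270,360:430],(400,460),interpolation=cv2.INTER_CUBIC)
cv2.imwrite("pics/c2.png",np.hstack([a,b])[:,:,::-1])
E
```

```text
(no output)
```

View pics/c2.png

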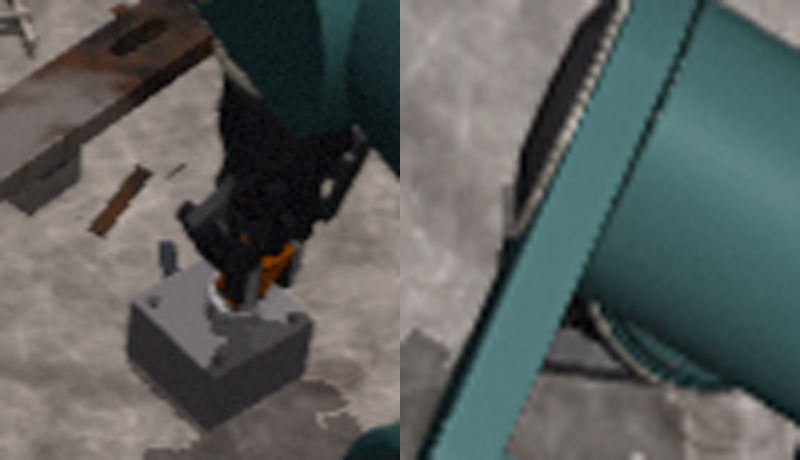

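The crop shows the probe leaning in the grip at about (265,275), which is what I wanted. Now I'll lift it clear, grip harder and carry it over the green mark.

In the tool's units: -0.085 m is -4.25, -0.05 m is -2.5.

>>> handwheel(
  deltas=[
    [[0, 0, -1], 0, 0.01],
    [[0, 0, -2.5], 0, 0.01],
    [[0, 0, -4.25], 0, 0.01],
    [[0, 0, -4.25], 0, 0.01],
  ],
  grip_force=60,
)

```text
time_s: 4.42
tcp_pos: [0.4528, -0.2024, 0.1742]
orientation: [0.001, 0.999, -0.035, 0.002]
ft_force: [0.0, 0.0, -2.5]
finger_gap: 0.0232
gripper_force: 60.8
```

>>> handwheel(
  deltas=[
    [[-0.375, -2, 0], -0.5, 0.01],
    [[-0.375, -5, 0], -1.5, 0.01],
    [[-0.375, -8, 0], -2.34, 0.01],
    [[-0.375, -11, 0], -2.34, 0.01],
    [[-0.375, -14, 0], -2.34, 0.01],
    [[-0.375, -16.5, 0], -2.34, 0.01],
    [[-0.375, -17.55, 0], -2.34, 0.01],
    [[-0.375, -17.55, 0], -2.34, 0.01],
  ],
  grip_force=60,
)

```text
time_s: 5.42
tcp_pos: [0.4684, 0.1501, 0.1699]
orientation: [0.0, 0.997, 0.083, -0.0]
ft_force: [-0.2, -0.4, -2.2]
finger_gap: 0.0234
gripper_force: 60.8
```

```bash
python3 - <<'E'
from h import *
s=manip.camera("scene");t=manip.camera("top")
a=cv2.resize(s[170:350,150:330],(540,540),interpolation=cv2.INTER_CUBIC)
b=cv2.resize(t[180:270,180:220+50],(260,260),interpolation=cv2.INTER_CUBIC);b=np.vstack([b,np.zeros((280,260,3),np.uint8)])
cv2.imwrite("pics/c3.png",np.hstack([a,b])[:,:,::-1]); cv2.imwrite("pics/s3.png",s[:,:,::-1])
print(manip.get_obs())
E
```

```text
{'time_s': 5.525, 'joint_pos': array([ 2.55448071e-01, -2.70438814e-01,  1.90512434e+00, -4.57216623e-04,
        1.50741092e+00,  1.66129639e+00]), 'joint_velocities': array([-1.65547087e-02, -7.16100119e-03,  3.80642932e-03,  1.42345611e-05,
        2.18250721e-03,  1.27189580e-03]), 'effort': array([ 1.71177909e+00, -3.98986673e+01, -6.37655067e+01,  6.89912075e-02,
       -4.38320031e-02,  7.61433179e-02]), 'tcp_pos': array([0.46854171, 0.14857983, 0.17005426]), 'orientation': array([ 2.68095924e-04,  9.96599691e-01,  8.23950214e-02, -2.08872490e-04]), 'ft_force': array([-0.38014271, -0.09121429, -1.33316253]), 'torque': array([-0.01460816,  0.00720972,  0.03365927]), 'gripper_force': 60.76743721961975, 'finger_gap': 0.02331689354075136}
```

View pics/c3.png

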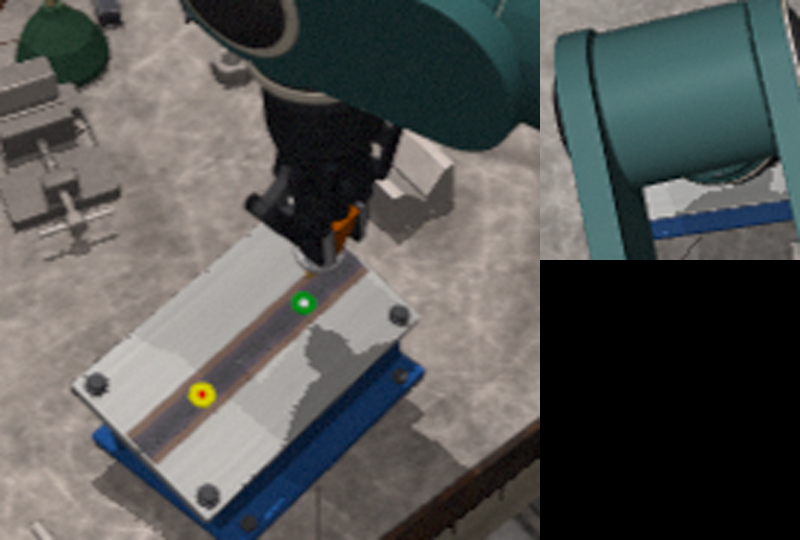

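The crop shows the leaning probe above the seam: collar at (320,258), tip at about (310,275), green at (303,302). Next I'll measure the lean by intersecting camera rays with the known tilt plane.

```bash
cat >> h.py <<'E'
from scipy.spatial.transform import Rotation as Rt
def tool():
    o=manip.get_obs();q=o["orientation"];return o["tcp_pos"],Rt.from_quat(np.r_[q[1:],q[0]]).as_matrix(),o
def onplane(n,uv,p,nn):
    m=M[n]; R=cv2.Rodrigues(m["rvec"])[0]; c=-R.T@m["tvec"]
    d=R.T@np.linalg.inv(K(m))@np.array([*uv,1.]); return c+d*(nn@(p-c))/(nn@d)
E
python3 - <<'E'
from h import *
m=M["scene"];print("cam",-cv2.Rodrigues(m["rvec"])[0].T@m["tvec"])
p,R,o=tool();G=p-.019*R[:,2]
for th in(14,17,20,23,26):
    t=np.radians(th);up=-np.sin(t)*R[:,0]-np.cos(t)*R[:,2]
    print(th,[proj("scene",G+up*k).round(1) for k in(-.078,-.042,-.036,.024)])
s=cv2.imread("pics/s3.png");cv2.imwrite("pics/c4.png",cv2.resize(s[225:285,225:285],(600,600),interpolation=cv2.INTER_CUBIC))
E
```

```text
cam [-0.13850871  0.57055157  1.09568811]
14 [array([256.8, 263.7]), array([258.9, 255.6]), array([259.3, 254.2]), array([263.2, 239.5])]
17 [array([255.4, 262.4]), array([258.2, 254.9]), array([258.6, 253.6]), array([263.7, 239.9])]
20 [array([254. , 261.1]), array([257.4, 254.1]), array([258. , 252.9]), array([264.2, 240.3])]
23 [array([252.6, 259.8]), array([256.6, 253.4]), array([257.3, 252.3]), array([264.6, 240.8])]
26 [array([251.2, 258.4]), array([255.9, 252.6]), array([256.7, 251.6]), array([265.1, 241.2])]
```

View pics/c4.png

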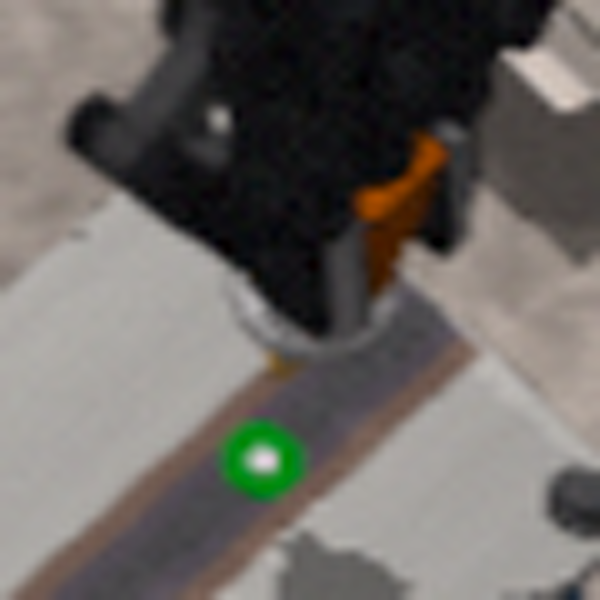

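The crop shows the brass tip at about (277,375), which is pixel (252.7,262.5), and the collar centre at x≈256.3. That matches a lean of about 20°. I'll go down to about 10 mm above the mark and compare tip and mark directly.

In the tool's units: 0.01 m is 0.5, 0.0077 m is 0.385.

>>> handwheel(
  deltas=[
    [[0.15, 0, 0.5], 0, 0.01],
    [[0.3, -0.05, 1.1], 0, 0.01],
    [[0.385, -0.05, 1.55], 0, 0.01],
    [[0.385, -0.05, 1.55], 0, 0.01],
    [[0.385, -0.05, 1.55], 0, 0.01],
  ],
  grip_force=60,
)

```text
time_s: 6.15
tcp_pos: [0.4762, 0.1512, 0.1395]
orientation: [-0.0, 0.997, 0.082, 0.0]
ft_force: [0.6, -0.1, -1.5]
finger_gap: 0.0231
gripper_force: 60.8
```

```bash
python3 - <<'E'
from h import *
p,R,o=tool();G=p-.019*R[:,2];t=np.radians(20);up=-np.sin(t)*R[:,0]-np.cos(t)*R[:,2]
T=G-.078*up;print(p,"tip pred",T,proj("scene",T),o["ft_force"],"yaw",np.degrees(np.arctan2(R[1,0],R[0,0])))
g=np.array([.5056,.1558,.075]);y=np.array([.4888,.2570,.075]);print("marks",proj("scene",g),proj("scene",y))
for e in np.eye(3):print(proj("scene",g+e*.01)-proj("scene",g))
s=manip.camera("scene");cv2.imwrite("pics/s5.png",s[:,:,::-1]);cv2.imwrite("pics/c5.png",cv2.resize(s[235:285,225:275],(600,600),interpolation=cv2.INTER_CUBIC)[:,:,::-1])
E
```

```text
[0.47617089 0.15124534 0.13949328] tip pred [0.50249233 0.15562033 0.0851997 ] [251.62869033 268.30775744] [ 0.64649125 -0.12745555 -1.54868609] yaw 9.434832801482218
marks [250.97699765 270.30844437] [217.15524588 300.85736547]
[-2.81754707 -2.8038258 ]
[-3.68607753  2.43501109]
[-0.29385996 -2.77876898]
```

View pics/c5.png

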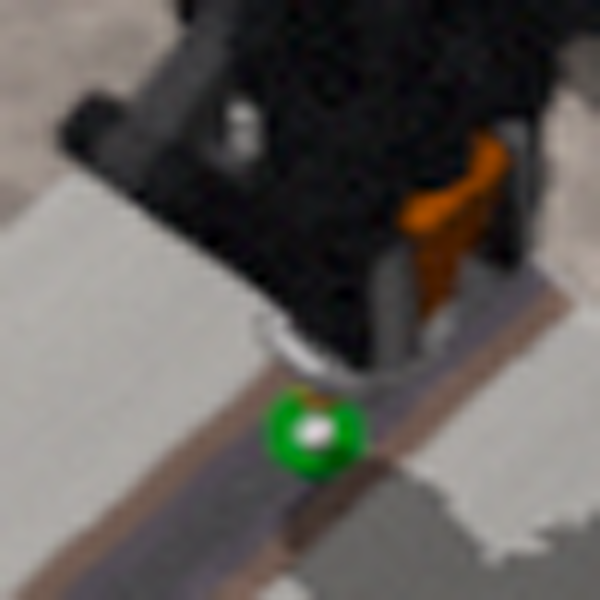

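The crop shows the tip at (315,408), just above the green mark's centre at (316,432), so it is aligned. I'll move slowly in along the plate normal.

In the tool's units: 0.0113 m is 0.565, 0.0041 m is 0.205.

>>> handwheel(
  deltas=[
    [[0.05, 0, 0.14], 0, 0.01],
    [[0.1, 0, 0.28], 0, 0.01],
    [[0.15, 0, 0.41], 0, 0.01],
    [[0.17, 0, 0.47], 0, 0.01],
    [[0.19, 0, 0.52], 0, 0.01],
    [[0.205, 0, 0.565], 0, 0.01],
    [[0.205, 0, 0.565], 0, 0.01],
  ],
  grip_force=60,
)

```text
time_s: 7.08
tcp_pos: [0.4801, 0.152, 0.128]
orientation: [-0.0, 0.997, 0.082, 0.0]
ft_force: [-1.6, 1.2, 0.1]
finger_gap: 0.0232
gripper_force: 60.9
```

```bash
cat > f.py <<'E'
from h import *
F=[]
for i in range(4):
    F.append(manip.get_obs()["ft_force"]); s=manip.camera("scene")
p,R,o=tool();n=np.array([-.3374,-.0559,.9397]);F=np.mean(F,0)
G=p-.019*R[:,2];t=np.radians(20);up=-np.sin(t)*R[:,0]-np.cos(t)*R[:,2];T=G-.078*up-[.5056,.1558,.075]
print("F",F,"Fn",(F-[0,0,-1.6])@n,"full-out tip rel mark: slope",T@[.927,.153,.342],"seam",T@[-.163,.987,0],"normal",T@n,o["time_s"])
E
python3 f.py
```

```text
F [-1.73683076  0.14140026 -0.24510107] Fn 1.851300952932233 full-out tip rel mark: slope 0.00046472303650310414 seam 0.00039413907686225804 normal -0.001449904661243644 7.275
```

In the tool's units: 0.0022 m is 0.11, 0.001 m is 0.05.

>>> handwheel(
  deltas=[
    [[0.015, 0, 0.05], 0, 0.01],
    [[0.04, 0, 0.11], 0, 0.01],
    [[0.04, 0, 0.11], 0, 0.01],
    [[0.04, 0, 0.11], 0, 0.01],
  ],
  grip_force=60,
)

```text
time_s: 7.78
tcp_pos: [0.4809, 0.1521, 0.1258]
orientation: [-0.0, 0.997, 0.082, -0.0]
ft_force: [-3.0, -0.5, 0.4]
finger_gap: 0.0235
gripper_force: 61.0
```

```bash
python3 f.py; python3 - <<'E'
import cv2
from h import *
s=manip.camera("scene");cv2.imwrite("pics/c6.png",cv2.resize(s[235:285,225:275],(600,600),interpolation=cv2.INTER_CUBIC)[:,:,::-1])
E
```

```text
F [-1.98111815 -0.18170907  0.74911626] Fn 2.886051351986537 full-out tip rel mark: slope 0.00043435053816165046 seam 0.00041576005055813433 normal -0.003832857486447958 7.975
```

View pics/c6.png

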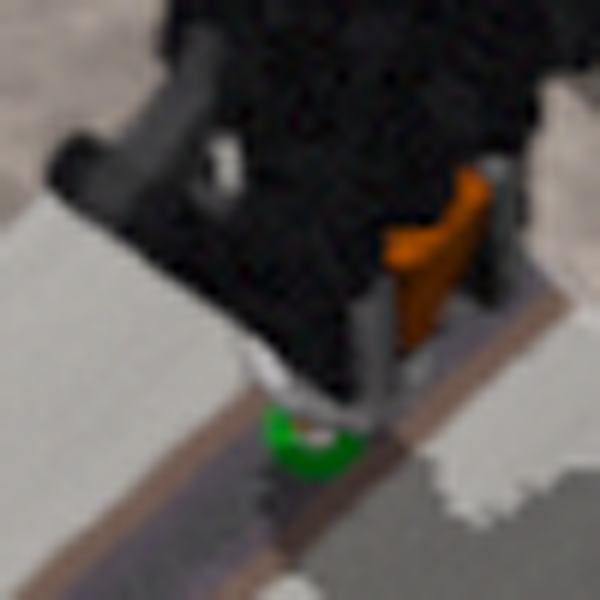

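The tip sits on the white centre at about (303,428), with white at (320,436), and is perhaps 2 mm upslope. I'll trace along the seam at about 2.5 cm/s with a small trim.

In the tool's units: -0.024 m is -1.2, -0.021 m is -1.05.

>>> handwheel(
  deltas=[
    [[-0.01, -0.15, 0.005], 0, 0.01],
    [[-0.02, -0.3, 0.01], 0, 0.01],
    [[-0.03, -0.45, 0.015], 0, 0.01],
    [[-0.04, -0.6, 0.02], 0, 0.01],
    [[-0.05, -0.75, 0.02], 0, 0.01],
    [[-0.06, -0.9, 0.025], 0, 0.01],
    [[-0.07, -1.05, 0.025], 0, 0.01],
    [[-0.07, -1.2, 0.025], 0, 0.01],
  ],
  grip_force=60,
)

```text
time_s: 9.02
tcp_pos: [0.4755, 0.1757, 0.1253]
orientation: [-0.0, 0.997, 0.082, -0.0]
ft_force: [-0.5, -3.0, 2.1]
finger_gap: 0.0233
gripper_force: 61.3
```

```bash
python3 f.py
```

```text
F [-0.94755016  0.42241008  1.69818496] Fn 3.3953951085661256 full-out tip rel mark: slope -0.0011027743309238026 seam 0.024838996311064253 normal -0.003853466639628045 9.225
```

In the tool's units: -0.024 m is -1.2, -0.021 m is -1.05.

>>> handwheel(
  deltas=[
    [[0, -0.15, 0], 0, 0.01],
    [[0, -0.3, 0], 0, 0.01],
    [[0, -0.45, 0], 0, 0.01],
    [[0, -0.6, 0], 0, 0.01],
    [[0, -0.75, 0], 0, 0.01],
    [[0, -0.9, 0], 0, 0.01],
    [[0, -1.05, 0], 0, 0.01],
    [[0, -1.2, 0], 0, 0.01],
  ],
  grip_force=60,
)

```text
time_s: 10.22
tcp_pos: [0.4716, 0.1994, 0.1253]
orientation: [-0.0, 0.997, 0.082, 0.0]
ft_force: [-0.8, -2.6, 0.7]
finger_gap: 0.0231
gripper_force: 61.3
```

```bash
python3 f.py; python3 - <<'E'
from h import *
s=manip.camera("scene");cv2.imwrite("pics/c7.png",cv2.resize(s[245:315,200:270],(700,600),interpolation=cv2.INTER_CUBIC)[:,:,::-1])
E
```

```text
F [-1.19191152  0.28057375  1.16668362] Fn 2.9863194741150045 full-out tip rel mark: slope -0.0010695330567400015 seam 0.04881350908329066 normal -0.003808728004365861 10.425
```

View pics/c7.png

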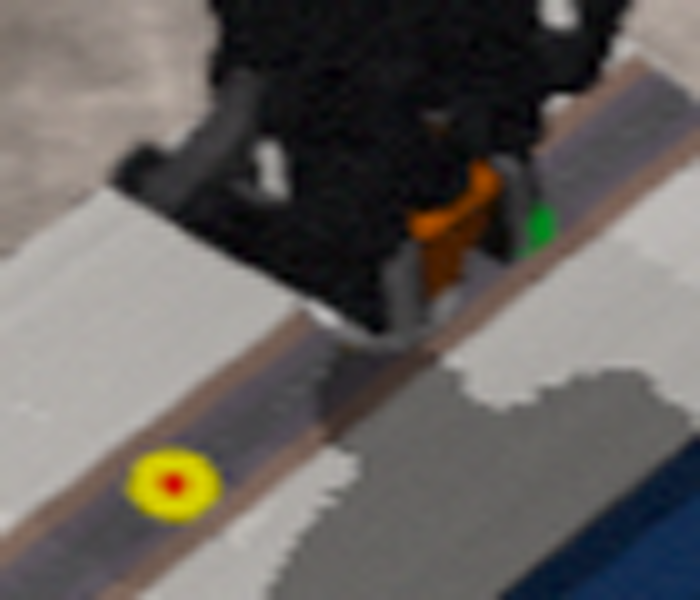

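The tip is on the bead near (345,350), with the yellow spot ahead at (173,485). Tracing on.

>>> handwheel(
  deltas=[
    [[0, -0.15, 0], 0, 0.01],
    [[0, -0.3, 0], 0, 0.01],
    [[0, -0.45, 0], 0, 0.01],
    [[0, -0.6, 0], 0, 0.01],
    [[0, -0.75, 0], 0, 0.01],
    [[0, -0.9, 0], 0, 0.01],
    [[0, -1.05, 0], 0, 0.01],
    [[0, -1.2, 0], 0, 0.01],
  ],
  grip_force=60,
)

```text
time_s: 11.48
tcp_pos: [0.4677, 0.2231, 0.1253]
orientation: [0.0, 0.997, 0.082, 0.0]
ft_force: [-1.7, -2.7, 1.3]
finger_gap: 0.0232
gripper_force: 61.3
```

```bash
python3 f.py
```

```text
F [-1.57254537  0.53709587  1.40674551] Fn 3.3259919042715422 full-out tip rel mark: slope -0.0011446721582269957 seam 0.07282789592564791 normal -0.003837640122700242 11.675
```

In the tool's units: -0.024 m is -1.2, -0.021 m is -1.05.

>>> handwheel(
  deltas=[
    [[0, -0.15, 0], 0, 0.01],
    [[0, -0.3, 0], 0, 0.01],
    [[0, -0.45, 0], 0, 0.01],
    [[0, -0.6, 0], 0, 0.01],
    [[0, -0.75, 0], 0, 0.01],
    [[0, -0.9, 0], 0, 0.01],
    [[0, -1.05, 0], 0, 0.01],
    [[0, -1.2, 0], 0, 0.01],
  ],
  grip_force=60,
)

```text
time_s: 12.68
tcp_pos: [0.4638, 0.2468, 0.1253]
orientation: [-0.0, 0.997, 0.082, -0.0]
ft_force: [-1.3, -1.5, 2.0]
finger_gap: 0.0236
gripper_force: 61.3
```

>>> handwheel(
  deltas=[
    [[0.005, -0.1, 0.015], 0, 0.01],
    [[0.015, -0.2, 0.03], 0, 0.01],
    [[0.015, -0.25, 0.045], 0, 0.01],
    [[0.015, -0.25, 0.045], 0, 0.01],
    [[0.015, -0.25, 0.045], 0, 0.01],
  ],
  grip_force=60,
)

```text
time_s: 13.3
tcp_pos: [0.4633, 0.2517, 0.1245]
orientation: [-0.0, 0.997, 0.082, 0.0]
ft_force: [-1.5, 0.4, 2.5]
finger_gap: 0.0233
gripper_force: 61.3
```

```bash
python3 f.py; python3 - <<'E'
from h import *
s=manip.camera("scene");cv2.imwrite("pics/c8.png",cv2.resize(s[260:330,180:250],(700,700)[:2],interpolation=cv2.INTER_CUBIC)[60:660,:,::-1])
E
```

```text
F [-1.68870475  0.8089394   1.95268692] Fn 3.863009164490869 full-out tip rel mark: slope -0.0011641893722419243 seam 0.1015633824451459 normal -0.004755681823508856 13.5
```

View pics/c8.png

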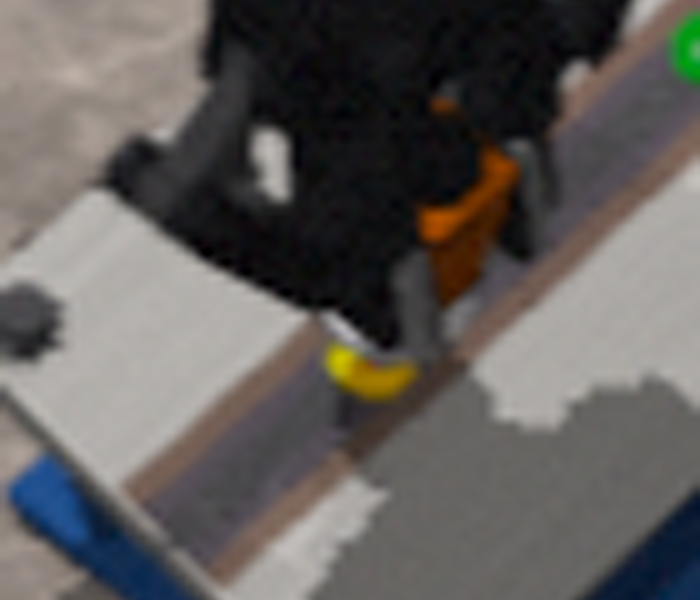

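The yellow disc is centred at about (372,358), with the tip and collar covering its red centre. The normal force of about 3.9 N puts the plunger about half in, so I'm handing in.

```bash
python3 -c "
from plant import manip
print(manip.hand_in())"
```

```text
the job is handed in; nothing more can be done
None
```

I handed the job in at about 13.5 s: the probe was tilted in the grip to roughly 20° (square to the plate), traced along the seam from green to yellow, and held on the spot at about 3.9 N with the plunger about half in; the hand-in returned no verdict, and in the last picture the tip hides the red centre.

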